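# Count three lacing dials into the drop slot of a counting tray

## Task

Sweep the three black lacing dials across the counting tray with your fingertips, one at a time, through the narrow gate so that each drops into the slot before the next one follows. Leave the orange dial on the tray, do not lift any dial off the deck, and do not disturb the shoe last, the jar or the screwdriver around the tray.

Things in the scene. Friction and masses are not known exactly. Their poses are not given: they have to be found in the camera images.
- tray: Counting tray fixed to the bench, 320 x 280 mm. Origin at bench height; +x runs towards the gate (the way dials are swept), +y to the left of that, z up. The flat white deck is 50 mm above the bench; rim and fences stand 16 mm above the deck. Inner faces of the grey rim (tray frame): rear x = -167 mm, sides y = +-132 mm; two fences close the front as a wide funnel (see gate).
- gate (a point): Middle of the gate at deck height (tray x = 70, y = 0 mm; same axes): a 36 mm gap between two round steel posts 10 mm thick, 17 mm tall. Aluminium fences lead to the posts from x = 0 at the side rims (y = +-132 mm). The slot's near edge lies at this same x: a dial drops once its middle is pushed a few mm past this point along tray +x; the fingers need not pass the gate.
- slot (a point): Middle of the open drop slot at deck height (tray x = 100, y = 0 mm; same axes). The slot is 60 mm long (tray x) and 36 mm wide (tray y) between 16 mm high cheeks, over a catch pocket 44 mm deep and 67 x 64 mm inside.
- dial_a: Black lacing dial (knurled disc, dark cap), 28 mm across, 11 mm thick, about 14 g (varies), lying loose on the tray deck 50 mm above the bench. Origin at the centre of its underside, z up. The three black dials are alike.
- dial_b: Black lacing dial like dial_a, 28 mm across, 11 mm thick, about 14 g (varies), lying loose on the tray deck 50 mm above the bench. Origin at the centre of its underside, z up.
- dial_c: Black lacing dial like dial_a, 28 mm across, 11 mm thick, about 14 g (varies), lying loose on the tray deck 50 mm above the bench. Origin at the centre of its underside, z up.
- dial_orange: Orange lacing dial with a white cap, 28 mm across, 11 mm thick, about 14 g (varies), lying loose on the tray deck 50 mm above the bench. Origin at the centre of its underside, z up. It stays on the tray.
- shoe_last: Green shoe last, 266 mm long (its x, toe to +x), 90 mm wide, 112 mm tall at the heel (-x); loose, standing on the bench beyond the front end of the tray. Origin in the middle of its length, on the bench.
- rivet_jar: Glass jar with a steel lid, 48 mm in diameter, 62 mm tall, loose on the bench behind the tray's rear end. Origin at the centre of its underside.
- screwdriver: Screwdriver with a blue handle, 160 mm long, lying loose on the bench along the tray's right side (its -y side). Origin under its middle.

How it is judged:
On the way, in this order (a step that is already met when the one before it is completed fails the run):
1. exactly one black dial has dropped into the slot ((((z of dial_a in the frame of slot below -0.012 m and horizontal distance between dial_a and slot below 0.05 m) and not (z of dial_b in the frame of slot below -0.012 m and horizontal distance between dial_b and slot below 0.05 m) and not (z of dial_c in the frame of slot below -0.012 m and horizontal distance between dial_c and slot below 0.05 m)) or (not (z of dial_a in the frame of slot below -0.012 m and horizontal distance between dial_a and slot below 0.05 m) and (z of dial_b in the frame of slot below -0.012 m and horizontal distance between dial_b and slot below 0.05 m) and not (z of dial_c in the frame of slot below -0.012 m and horizontal distance between dial_c and slot below 0.05 m)) or (not (z of dial_a in the frame of slot below -0.012 m and horizontal distance between dial_a and slot below 0.05 m) and not (z of dial_b in the frame of slot below -0.012 m and horizontal distance between dial_b and slot below 0.05 m) and (z of dial_c in the frame of slot below -0.012 m and horizontal distance between dial_c and slot below 0.05 m)))), for 0.4 s.
2. exactly two black dials are in the slot ((((z of dial_a in the frame of slot below -0.012 m and horizontal distance between dial_a and slot below 0.05 m) and (z of dial_b in the frame of slot below -0.012 m and horizontal distance between dial_b and slot below 0.05 m) and not (z of dial_c in the frame of slot below -0.012 m and horizontal distance between dial_c and slot below 0.05 m)) or ((z of dial_a in the frame of slot below -0.012 m and horizontal distance between dial_a and slot below 0.05 m) and not (z of dial_b in the frame of slot below -0.012 m and horizontal distance between dial_b and slot below 0.05 m) and (z of dial_c in the frame of slot below -0.012 m and horizontal distance between dial_c and slot below 0.05 m)) or (not (z of dial_a in the frame of slot below -0.012 m and horizontal distance between dial_a and slot below 0.05 m) and (z of dial_b in the frame of slot below -0.012 m and horizontal distance between dial_b and slot below 0.05 m) and (z of dial_c in the frame of slot below -0.012 m and horizontal distance between dial_c and slot below 0.05 m)))), for 0.4 s.
3. all three black dials are in the slot (((z of dial_a in the frame of slot below -0.012 m and horizontal distance between dial_a and slot below 0.05 m) and (z of dial_b in the frame of slot below -0.012 m and horizontal distance between dial_b and slot below 0.05 m) and (z of dial_c in the frame of slot below -0.012 m and horizontal distance between dial_c and slot below 0.05 m))), for 0.2 s.
At the end, for the whole second after the job is handed in: All three black dials lie at rest in the catch pocket under the slot (at least 12 mm below the deck); the orange dial is at rest on the tray deck, on the near side of the gate; the shoe last, the jar and the screwdriver stand within 12 mm of where they were (z of each of dial_a, dial_b, dial_c in the frame of slot below -0.012 m and horizontal distance between each of dial_a, dial_b, dial_c and slot below 0.05 m and x of dial_orange in the frame of gate below 0 m and z of dial_orange in the frame of gate above -0.004 m and linear speed of each of dial_a, dial_b, dial_c, dial_orange below 0.02 m/s and distance of each of shoe_last, rivet_jar, screwdriver from where it was at the start of the episode below 0.012 m); the robot touches nothing.
It fails at once if a dial was lifted: its underside rose more than 17 mm above the deck (z of any of dial_a, dial_b, dial_c, dial_orange in the frame of gate above 0.017 m).
It fails at once if the orange dial went through the gate (x of dial_orange in the frame of gate above 0 m).
It fails at once if the shoe last, the jar or the screwdriver was moved more than 12 mm or tipped (distance of any of shoe_last, rivet_jar, screwdriver from where it was at the start of the episode above 0.012 m or angle between any of shoe_last, rivet_jar's own z axis and vertical above 0.35 rad).
It also fails if it takes over 61 s, if anything falls off the work surface, if the arm or the gripper's body presses on something with over 40 N, if the wrist force passes 120 N, or if a joint passes its speed limit or range.

## Robot

A 7-joint arm with a two-finger parallel gripper is mounted at the origin on the work surface. World frame = base frame: x ahead of the robot, y to its left, z up, the work surface at z = 0. Lengths are in m, angles in rad, forces in N, time in s.
With the tool pointing down it reaches from about 0.4 to 0.85 m from the base axis. Payload 6.9 kg.
Tool frame: the origin (TCP) lies midway between the tips of the shut fingers; the grasp point (between the pads) lies behind it (ctrl.pinch_z is the z of the grasp point in the tool frame, in m); z points along the fingers, y is the direction in which the jaws open and shut (so a half turn about z gives the same grasp; the last joint's range is limited). The gripper opens to 85 mm and grips with 20 to 120 N. Pads are 22 mm wide; open, the fingers measure 114 mm over their backs; the gripper's body (76 mm by 85 mm) begins 54 mm behind the grasp point. The pads swing forward as they close: fully open they stand 13 mm farther back than shut.
Start: joints at [1.325, 0.507, -0.238, 1.5, 0.126, 1.149, -0.155], TCP at [0.215, -0.587, 0.21] pointing down, gripper open.
Joint ranges: [-3.08, 3.08], [-0.24, 2.05], [-1.43, 1.35], [0, 2.5], [-1.52, 4.66], [0.17, 1.96], [-2.89, 2.89]. Speed limits (rad/s): [2.39, 2.39, 3.14, 3.14, 3.14, 3.14, 3.14].

## Interface

Orientations are given as a unit quaternion [w, x, y, z].
In Python, from station import ctrl, get_state, vision, ticket, models gives the robot as it stands. Calls block until the motion is done:
- ctrl.movep(position, orientation): joint-space move of the TCP to a pose.
- ctrl.movel(position, frame=None, max_speed=0.15): straight line of the TCP; frame=None keeps the orientation; max_speed is the mean speed in m/s.
- ctrl.set_joints(angles): joint-space move.
- ctrl.ungrasp() and ctrl.close_gripper(force=None): open the fingers fully, or close them until they stop; force is the grip in N (None keeps the last).
- ctrl.pause(seconds).
- ctrl.ik(position, orientation): joint angles nearest the present ones, or None.
- get_state(): the state.
- vision.grab_frame(name): name is "scene" or "top"; returns (picture, depth): 420x560x3 uint8, blue, green, red; 420x560 float32, m along the optical axis (not along the pixel's ray), 0 where there is no reading.
- vision.camera_info(name): a dict with "mtx" (3x3 intrinsics, pixels), "dist_coeffs" ([k1, k2, p1, p2, k3] as OpenCV has them; the pictures are not rectified), "R" (3x3) and "t" (3): a world point X has camera coordinates R X + t. Camera axes: x right, y down, z forward; pixel columns grow to the right and rows downward; lengths in m; the calibration is good to about 2 mm. A picture is of the moment at which its call begins. camera_info takes no time and is no camera call.
A pose or a line that the arm cannot do raises ctrl.Unreachable and nothing moves.
- ticket.close_job(): hands the job in, once; it reports no verdict.
Trained networks look in the newest picture that a camera, given by its name, has taken for a name from the list of things; names that differ only in an ending like _2 or _b are one class to them, and where a whole thing is asked for, a point or a joint stands for the part that bears it (a point fixed in the world has none). Each returns a list of dicts, best first, with "p" (0 to 1); they miss things now and then, are a little off and sometimes report something else, mostly with a low value. They report only what shows in the picture. A call takes as long as a camera call.
- models.recognise(camera, target): "point" ([column, row] in pixels, amid what is visible of it).
- models.masks_of(camera, target): "mask" (420x560 bool, what is visible of it) and "point" ([column, row] in pixels, amid what is visible of it).
The state is a dict: "time": time; "qpos": joint angles; "qd": joint speeds; "tau": joint torques, N m; "tcp_pos": TCP position; "eef_rot": TCP orientation; "contact_force": force on the tool from outside, world axes, zero at the start; "wrist_torque": the same for the moment, N m; "width": finger opening in m.
Only numpy, scipy, OpenCV 4.12 (cv2) and the standard library are available. Lean on these libraries where they do the work, as an engineer would, in place of code of your own. Each camera call takes 0.05 s, during which the arm holds its last target. There are 200 camera calls.

## Working session

There is one attempt and no reset: what is moved stays moved. The work goes in short steps, each a Python script; the robot and the scene stay as the last script left them, time stands still between calls to the robot, and variables do not carry over. Pictures are saved under pics/ and viewed, about 8 in all and at most 12, crops included, and the job is handed in when it is done.

```bash
ls; mkdir -p pics; cat > h.py <<'E'
import numpy as np, cv2
from station import ctrl, get_state, vision, ticket, models
def ray(cam,px):
    c=vision.camera_info(cam); K=np.array(c["mtx"],float); d=np.array(c["dist_coeffs"],float)
    R=np.array(c["R"]); t=np.array(c["t"])
    n=cv2.undistortPoints(np.array(px,float).reshape(-1,1,2),K,d).reshape(-1,2)
    return R,t,np.c_[n,np.ones(len(n))]
def at_z(cam,px,z):
    R,t,n=ray(cam,px); o=-R.T@t; D=n@R
    return o+D*((z-o[2])/D[:,2])[:,None]
def at_depth(cam,px,dep):
    R,t,n=ray(cam,px); return (n*np.array(dep).reshape(-1,1)-t)@R
def proj(cam,X):
    c=vision.camera_info(cam)
    return cv2.projectPoints(np.array(X,float).reshape(-1,1,3),cv2.Rodrigues(np.array(c["R"]))[0],np.array(c["t"],float),np.array(c["mtx"],float),np.array(c["dist_coeffs"],float))[0].reshape(-1,2)
E
python3 - <<'E'
from h import *
s=get_state();print(s["time"],s["tcp_pos"],s["eef_rot"],s["width"],ctrl.pinch_z)
for c in("top","scene"):
    im,d=vision.grab_frame(c); cv2.imwrite(f"pics/{c}0.png",im)
    i=vision.camera_info(c);print(c,(-np.array(i["R"]).T@i["t"]).round(3))
    for n in("tray","gate","slot","dial_a","dial_orange","shoe_last","rivet_jar","screwdriver"):
        for r in models.recognise(c,n):
            p=np.array(r["point"]);x=d[int(p[1]),int(p[0])]
            print(n,round(r["p"],2),p.round(1),at_depth(c,[p],x).round(3)[0], at_z(c,[p],.061)[0].round(3))
print(get_state()["time"])
E
```

```text
pics
0.0 [ 0.21454486 -0.58646348  0.20913763] [-8.51269768e-04  9.84648711e-01  1.74545579e-01 -1.77712388e-04] 0.08495650126930526 -0.0187
top [ 4.090e-01 -1.000e-03  1.007e+00]
tray 0.82 [303.2 236.3] [ 0.571 -0.035  0.05 ] [ 0.569 -0.034  0.061]
gate 0.97 [300.3 231.5] [ 0.58  -0.026  0.053] [ 0.578 -0.026  0.061]
slot 0.16 [209.8 165.8] [0.69  0.206 0.072] [0.693 0.209 0.061]
dial_a 0.69 [290.1 263. ] [ 0.504 -0.016  0.063] [ 0.504 -0.016  0.061]
shoe_last 0.84 [209.4 165.4] [0.69  0.207 0.073] [0.694 0.21  0.061]
rivet_jar 0.93 [402.6 261.4] [ 0.552 -0.263  0.065] [ 0.553 -0.265  0.061]
rivet_jar 0.56 [299.6 235.3] [ 0.571 -0.026  0.05 ] [ 0.57  -0.026  0.061]
screwdriver 0.59 [364.4 186. ] [ 0.722 -0.16   0.025] [ 0.711 -0.154  0.061]
scene [ 0.915 -0.34   0.614]
tray 0.63 [237.8 229.9] [ 0.597 -0.047  0.046] [ 0.605 -0.055  0.061]
gate 0.76 [235.5 226.5] [ 0.589 -0.044  0.047] [ 0.597 -0.051  0.061]
slot 0.9 [238.5 225.9] [ 0.592 -0.04   0.047] [ 0.6   -0.047  0.061]
dial_a 0.73 [239.9 226.9] [ 0.596 -0.04   0.048] [ 0.604 -0.047  0.061]
dial_a 0.54 [213.4 194.3] [ 0.508 -0.016  0.06 ] [ 0.509 -0.016  0.061]
dial_a 0.51 [201.7 252.1] [ 0.585 -0.129  0.061] [ 0.585 -0.129  0.061]
dial_a 0.51 [245.2 242.2] [ 0.633 -0.067  0.06 ] [ 0.633 -0.068  0.061]
dial_orange 0.47 [181.  229.8] [ 0.518 -0.115  0.057] [ 0.521 -0.116  0.061]
shoe_last 0.89 [372.  181.3] [0.753 0.176 0.084] [0.746 0.198 0.061]
rivet_jar 0.82 [138.7 312.2] [ 0.582 -0.27   0.059] [ 0.583 -0.27   0.061]
screwdriver 0.86 [260.  325.8] [ 0.739 -0.162  0.022] [ 0.75  -0.174  0.061]
0.9
```

View pics/top0.png

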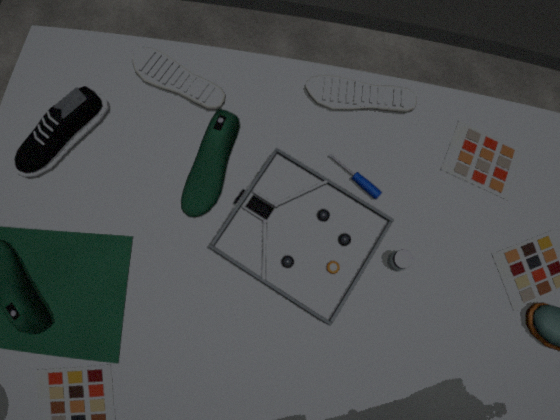

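View pics/scene0.png

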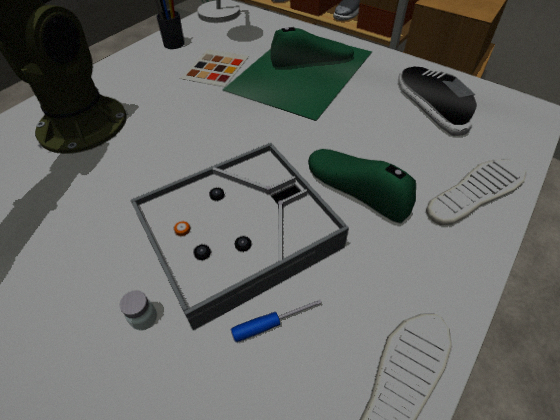

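```bash
cat > see.py <<'E'
from h import *
def tray_pose(d):
    v,u=np.mgrid[0:420,0:560]; ok=(d>0)&(u>190)&(u<410)&(v>130)&(v<340)
    P=np.c_[u[ok],v[ok]]; X=at_depth("top",P,d[ok])
    m=(X[:,2]>.045)&(X[:,2]<.075)
    M=np.zeros(d.shape,np.uint8); M[P[m][:,1],P[m][:,0]]=1
    n,L,S,C=cv2.connectedComponentsWithStats(M); k=1+np.argmax(S[1:,4])
    cs=max(cv2.findContours((L==k).astype(np.uint8),cv2.RETR_EXTERNAL,cv2.CHAIN_APPROX_NONE)[0],key=cv2.contourArea)
    Y=at_z("top",cs.reshape(-1,2),.066)[:,:2]
    return cv2.minAreaRect((Y*1000).astype(np.float32)),X[m][:,2]
def to_world(T,p): 
    o,a=T; c,s=np.cos(a),np.sin(a); return np.array(o)+np.array([[c,-s],[s,c]])@np.array(p)
def to_tray(T,P):
    o,a=T; c,s=np.cos(a),np.sin(a); return (np.array(P)-o)@np.array([[c,-s],[s,c]])
def dials(T,cam="top",save=None):
    "tray-frame (m) centres of dark and orange blobs on the deck, from a rectified view at dial-top height, 0.5 mm/px"
    im,d=vision.grab_frame(cam)
    gx,gy=np.meshgrid(np.arange(-.175,.146,.0005),np.arange(.14,-.1401,-.0005))
    def rect(z):
        W=to_world_many(T,np.c_[gx.ravel(),gy.ravel()]); uv=proj(cam,np.c_[W,np.full(len(W),z)]).astype(np.float32)
        return cv2.remap(im,uv[:,0].reshape(gx.shape),uv[:,1].reshape(gx.shape),cv2.INTER_LINEAR)
    r=rect(.0575)
    if save: cv2.imwrite(save,r)
    g=r.min(2); med=np.median(g); hsv=cv2.cvtColor(r,cv2.COLOR_BGR2HSV)
    org=((hsv[...,1]>90)&(hsv[...,0]<25)).astype(np.uint8)
    inside=(np.abs(gy)<.124)&(gx>-.159)&(gx<.062)&(np.abs(gy)<.132-np.maximum(gx,0)*109/70-np.where(gx>0,.008,.0))
    out={}
    for nm,m in(("black",(r.max(2)<.55*med)),("orange",org>0)):
        m=cv2.morphologyEx((m&inside).astype(np.uint8),cv2.MORPH_CLOSE,np.ones((25,25)) if nm=="orange" else np.ones((5,5)))
        n,L,S,C=cv2.connectedComponentsWithStats(m)
        out[nm]=[(np.array([gx[0,0],gy[0,0]])+[C[i][0]*.0005,-C[i][1]*.0005],S[i,4]*.25) for i in range(1,n) if S[i,4]*.25>150]
    return out
def to_world_many(T,Q):
    o,a=T; c,s=np.cos(a),np.sin(a); return np.asarray(o)+Q@np.array([[c,s],[-s,c]])
E
python3 - <<'E'
from see import *
im,d=vision.grab_frame("top")
(c,wh,ang),z=tray_pose(d); print("rect",c,wh,ang,np.percentile(z,[5,50,95]).round(4))
B=cv2.boxPoints((c,wh,ang))/1000; print(B.round(4).tolist())
slot=at_z("top",[[260,207]],.05)[0,:2]
e=[B[1]-B[0],B[2]-B[1]]; L=max(e,key=np.linalg.norm); L/=np.linalg.norm(L)
if L@(slot-np.array(c)/1000)<0:L=-L
a=np.arctan2(L[1],L[0]); o=np.array(c)/1000+L*.015   # outer extent -175..145 assumed
T=(o,a); print("T",o,a,"slot in tray",to_tray(T,slot))
np.save("T.npy",[*o,a])
for cam in("top","scene"): print(cam,[(k,p.round(4).tolist(),s) for k,v in dials(T,cam,f"pics/{cam}_rect.png").items() for p,s in v])
a_=cv2.imread("pics/top_rect.png");b_=cv2.imread("pics/scene_rect.png")
for q in(a_,b_):
    for x,y in((70,23),(70,-23),(-167,0),(0,132),(0,-132),(100,18),(100,-18)):
        cv2.circle(q,(int((x+175)*2),int((140-y)*2)),5,(0,0,255),1)
cv2.imwrite("pics/rects.png",cv2.resize(np.hstack([a_,b_]),(798,348)))
E
```

```text
rect (575.468017578125, -28.727645874023438) (322.7872619628906, 281.3799133300781) 67.93119812011719 [0.0485 0.052  0.0679]
[[0.38440001010894775, -0.12540000677108765], [0.6452000141143799, -0.23119999468326569], [0.7664999961853027, 0.06800000369548798], [0.5056999921798706, 0.1737000048160553]]
T [ 0.58110382 -0.01482665] 1.1856228 slot in tray [ 0.09794279 -0.0020636 ]
top [('black', [-0.022, 0.0709], np.float64(562.25)), ('black', [-0.1038, -0.0405], np.float64(616.75)), ('black', [-0.034, -0.0627], np.float64(603.0)), ('orange', [-0.1142, 0.0271], np.float64(460.5))]
scene [('black', [0.0062, 0.0817], np.float64(592.25)), ('black', [-0.0216, 0.0672], np.float64(873.75)), ('black', [-0.1138, 0.0124], np.float64(172.5)), ('black', [-0.1033, -0.0438], np.float64(816.5)), ('black', [-0.0337, -0.0658], np.float64(816.0)), ('orange', [-0.1135, 0.0245], np.float64(820.75))]
```

View pics/rects.png

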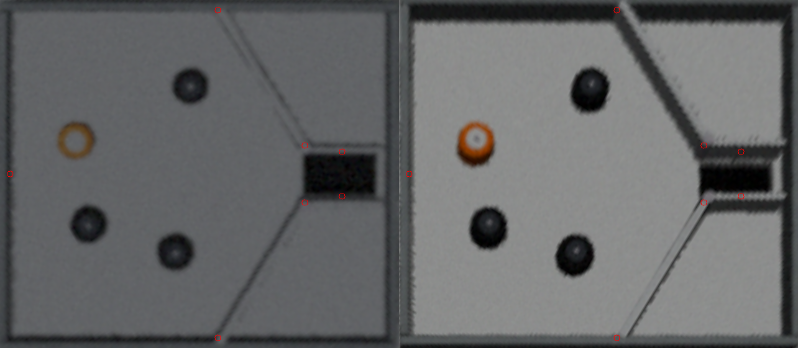

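```bash
cat > sweep.py <<'E'
from see import *
t=np.load("T.npy"); T=(t[:2],t[2]); ZP,ZH=.0535,.085; OFF=.025
def quat(yaw): return [0,np.cos(yaw/2),np.sin(yaw/2),0]
def pose_q(p,z,yaw):
    "tool x along +-push direction, whichever needs the smaller last-joint turn"
    q0=np.array(get_state()["qpos"]); best=None
    for y in(yaw,yaw+np.pi,yaw-np.pi):
        j=ctrl.ik([*to_world(T,p),z],quat(y))
        if j is not None and (best is None or np.abs(j-q0).max()<best[0]): best=(np.abs(j-q0).max(),quat(y))
    return best[1]
def push(dial,target,clear=.012,speed=.1,zin=ZH):
    dial,target=np.array(dial),np.array(target); u=(target-dial)/np.linalg.norm(target-dial)
    q=pose_q(dial-u*(OFF+clear),zin,T[1]+np.arctan2(u[1],u[0]))
    s=dial-u*(OFF+clear); e=target-u*OFF
    ctrl.movep([*to_world(T,s),zin],q); ctrl.movel([*to_world(T,s),ZP],max_speed=.12)
    ctrl.movel([*to_world(T,e),ZP],max_speed=speed)
    st=get_state(); print("t",round(st["time"],2),"tcp tray",to_tray(T,st["tcp_pos"][:2]).round(4),"F",np.round(st["contact_force"],1))
    ctrl.movel([*to_world(T,e-u*.012),ZP],max_speed=.15)
    ctrl.movel([*to_world(T,e-u*.012),ZH],max_speed=.15)
def look(tag,back=None):
    for cam in("top","scene"):
        print(cam,[(k,p.round(4).tolist(),s) for k,v in dials(T,cam,f"pics/{tag}_{cam}.png").items() for p,s in v])
E
python3 - <<'E'
from sweep import *
ctrl.close_gripper(); print(get_state()["time"])
push([-.022,.070],[.010,0],zin=.12)
look("a1"); print(get_state()["time"],get_state()["tcp_pos"])
a=[cv2.imread(f"pics/a1_{c}.png") for c in("top","scene")]
cv2.imwrite("pics/a1.png",cv2.resize(np.hstack(a),(798,348)))
E
```

```text
1.8167
t 5.83 tcp tray [-0.0006  0.0233] F [-0.1 -0.3  0.2]
top [('black', [-0.1136, 0.0795], np.float64(530.0)), ('black', [0.0097, 0.0357], np.float64(2063.75)), ('orange', [-0.0747, 0.055], np.float64(3165.25)), ('orange', [0.0463, 0.0127], np.float64(277.5))]
scene [('black', [0.0068, 0.0855], np.float64(1945.0)), ('black', [-0.0208, 0.0688], np.float64(976.0)), ('black', [-0.1137, 0.0123], np.float64(163.5)), ('black', [-0.1033, -0.0438], np.float64(808.5)), ('black', [-0.0338, -0.0659], np.float64(804.75)), ('orange', [0.01, 0.088], np.float64(253.25)), ('orange', [-0.1135, 0.0245], np.float64(817.25))]
6.5417 [ 0.54774805 -0.00745936  0.0845505 ]
```

View pics/a1.png

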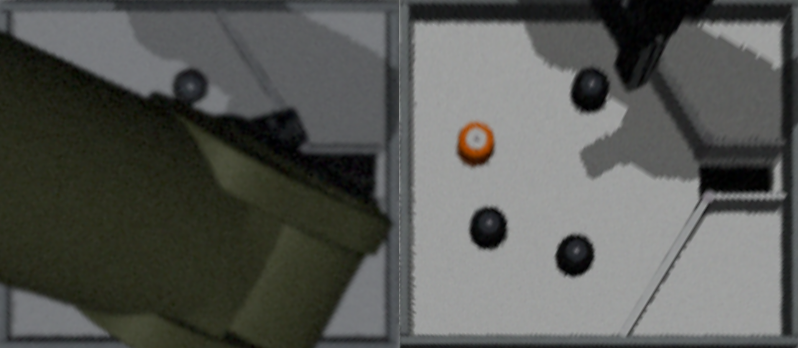

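```bash
python3 - <<'E'
from sweep import *
s=get_state(); print(s["width"],s["tcp_pos"],s["eef_rot"],s["contact_force"])
im,d=vision.grab_frame("scene")
p=proj("scene",[s["tcp_pos"],[*to_world(T,[-.005,.034]),.0535]]);print(p)
x,y=p[0].astype(int); c=im[y-70:y+50,x-80:x+80].copy(); c=cv2.resize(c,None,fx=5,fy=5,interpolation=cv2.INTER_CUBIC)
for q,col in zip(p,((0,0,255),(0,255,0))): cv2.circle(c,tuple(int(v) for v in ((q-[x-80,y-70])*5)),6,col,2)
cv2.imwrite("pics/tip.png",cv2.convertScaleAbs(c,alpha=1.8))
E
```

```text
-0.00015830607300290283 [ 0.54774805 -0.00745936  0.0845505 ] [-2.20248075e-04 -2.16902273e-02  9.99764707e-01 -1.23594083e-04] [-0.99203997 -0.23260713  0.41947947]
[[229.77239989 191.93627157]
 [231.74958181 202.39950378]]
```

View pics/tip.png

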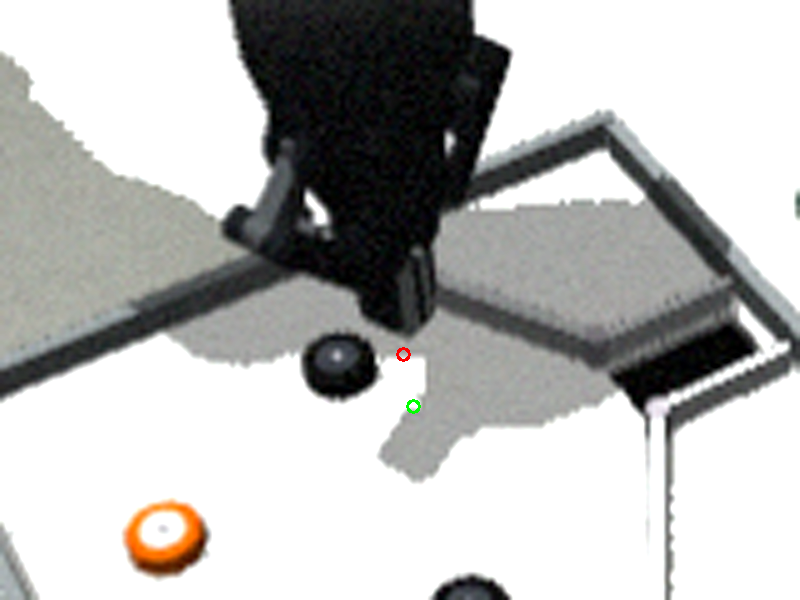

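```bash
python3 - <<'E'
from sweep import *
s=get_state(); tp=s["tcp_pos"]
im,d=vision.grab_frame("scene"); v,u=np.mgrid[150:230,190:270]; P=np.c_[u.ravel(),v.ravel()]
X=at_depth("scene",P,d[v,u].ravel()); m=(np.linalg.norm(X[:,:2]-tp[:2],axis=1)<.03)&(X[:,2]>.067)&(X[:,2]<.13)
Y=X[m]; o=np.argsort(Y[:,2])[:12]; print("lowest tip pts rel tcp (mm)",((Y[o]-tp)*1000).round(0).tolist())
w=to_world(T,[.002,.018])
ctrl.movel([*w,.060],max_speed=.15); f0=np.array(get_state()["contact_force"])
z=.056
while z>.036:
    ctrl.movel([*w,z],max_speed=.05); st=get_state(); f=np.array(st["contact_force"])-f0
    print(round(z,4),st["tcp_pos"][2].round(4),f.round(1))
    if abs(f[2])>2.5: break
    z-=.0015
ctrl.movel([*w,.07],max_speed=.15); print(get_state()["time"])
E
```

```text
lowest tip pts rel tcp (mm) [[6.0, -6.0, 19.0], [8.0, -5.0, 21.0], [10.0, 7.0, 22.0], [6.0, -6.0, 22.0], [11.0, -3.0, 23.0], [12.0, -6.0, 24.0], [12.0, 2.0, 24.0], [9.0, -6.0, 25.0], [12.0, -1.0, 25.0], [11.0, -5.0, 25.0], [7.0, -8.0, 25.0], [11.0, -2.0, 25.0]]
0.056 0.0562 [ 0.1  0.2 -0.9]
0.0545 0.0546 [0.7 0.9 0.5]
0.053 0.0529 [-0.4  1.3 -0.4]
0.0515 0.0514 [0.6 0.6 0.2]
0.05 0.0499 [ 1.5 -0.5  0.3]
0.0485 0.0484 [-0.2 -0.6  0.6]
0.047 0.0469 [-0.7  1.1  0.5]
0.0455 0.0454 [0.9 1.1 0.8]
0.044 0.0439 [-0.7 -0.2  0.2]
0.0425 0.0424 [0.8 0.1 0.8]
0.041 0.0409 [ 0.3 -0.5  0.5]
0.0395 0.0394 [0.9 0.5 0. ]
0.038 0.0379 [0.3 0.6 0.2]
0.0365 0.0364 [0.1 0.4 0.6]
10.8667
```

```bash
python3 - <<'E'
from sweep import *
w=to_world(T,[.002,.018])
ctrl.movel([*w,.039],max_speed=.15); f0=np.array(get_state()["contact_force"])
z=.0365
while z>.0205:
    ctrl.movel([*w,z],max_speed=.05); st=get_state(); f=np.array(st["contact_force"])-f0
    if abs(f[2])>2.5: break
    z-=.0015
print(round(z,4),st["tcp_pos"],f.round(1))
if z<=.0205: print("none")
ctrl.movel([*w,z+.003],max_speed=.1)
im,d=vision.grab_frame("scene"); p=proj("scene",[get_state()["tcp_pos"],[*w,.05]]); print(p, get_state()["time"])
x,y=p[0].astype(int); c=cv2.resize(im[y-70:y+50,x-80:x+80],None,fx=5,fy=5,interpolation=cv2.INTER_CUBIC)
for q,col in zip(p,((0,0,255),(0,255,0))): cv2.circle(c,tuple(int(v) for v in ((q-[x-80,y-70])*5)),6,col,2)
cv2.imwrite("pics/tip2.png",cv2.convertScaleAbs(c,alpha=1.8))
E
```

```text
0.0275 [ 0.56522612 -0.00621492  0.02880561] [-3.1 -2.2 12.9]
[[239.74528537 213.79099818]
 [238.87546584 207.39981086]] 13.275
```

View pics/tip2.png

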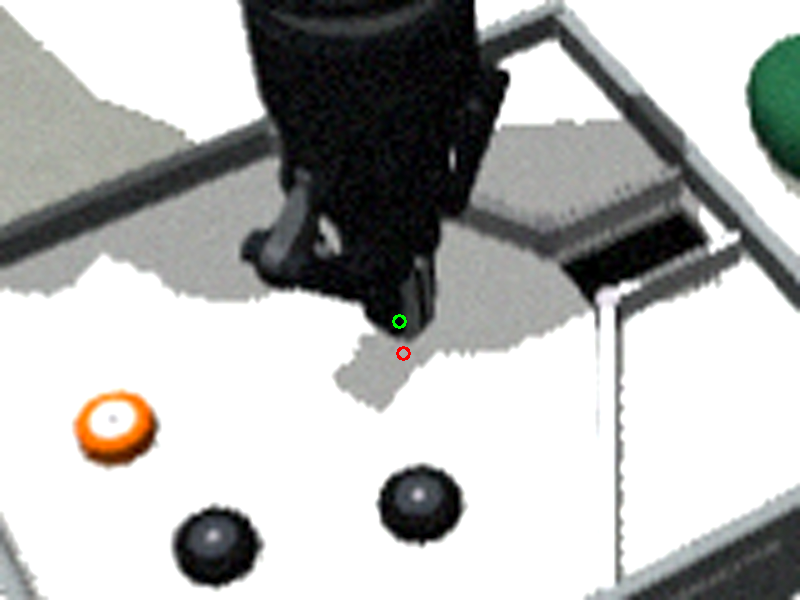

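```bash
sed -i 's/ZP,ZH=.0535,.085/ZP,ZH=.0320,.064/' sweep.py
cat >> sweep.py <<'E'
def scene(tag):
    r=dials(T,"scene",f"pics/{tag}.png")
    print("t",round(get_state()["time"],2),[(k,(p-[.0008,-.0025]).round(4).tolist(),s) for k,v in r.items() for p,s in v])
E
python3 - <<'E'
from sweep import *
ctrl.movel([*to_world(T,[.002,.018]),ZH],max_speed=.2); scene("a2_0")
push([-.022,.0695],[.010,0]); scene("a2")
E
```

```text
t 13.64 [('black', [-0.0025, 0.0798], np.float64(4843.25)), ('black', [-0.1145, 0.0148], np.float64(159.5)), ('black', [-0.1041, -0.0413], np.float64(805.0)), ('black', [-0.0346, -0.0633], np.float64(800.75)), ('orange', [-0.0034, 0.0871], np.float64(202.0)), ('orange', [-0.1143, 0.027], np.float64(818.75))]
t 15.56 tcp tray [-0.0007  0.0232] F [-0.3  0.1 -0.5]
t 16.23 [('black', [0.0008, 0.0873], np.float64(3331.5)), ('black', [-0.1145, 0.0148], np.float64(163.75)), ('black', [0.0109, 0.0004], np.float64(926.0)), ('black', [-0.1041, -0.0413], np.float64(808.75)), ('black', [-0.0346, -0.0633], np.float64(805.25)), ('orange', [0.0015, 0.0928], np.float64(446.25)), ('orange', [-0.1143, 0.027], np.float64(818.5))]
```

View pics/a2.png

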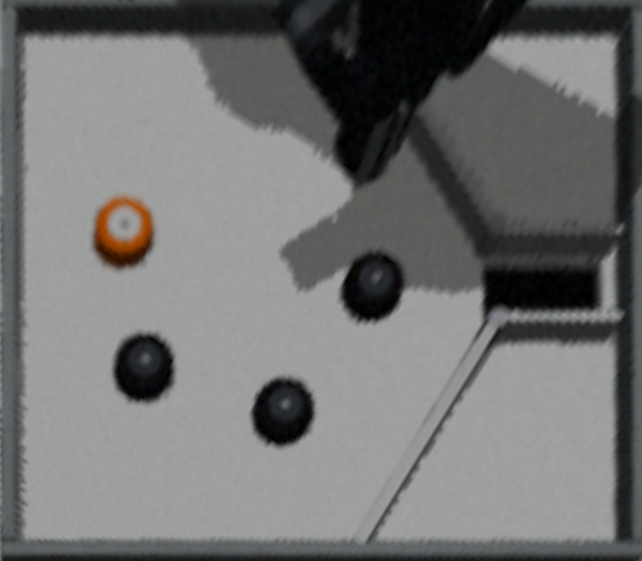

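Dial A now sits at about (10.9, 0.4) mm in tray coordinates, which is on the centreline (pixel 373,286). Next I push it through the gate.

```bash
python3 - <<'E'
from sweep import *
push([.0109,.0004],[.078,0]); scene("a3")
E
```

```text
t 18.54 tcp tray [0.0522 0.0001] F [-0.  -0.1 -0.4]
t 19.21 [('black', [0.0433, 0.0476], np.float64(629.0)), ('black', [-0.1042, -0.0416], np.float64(684.75)), ('black', [-0.0346, -0.0635], np.float64(701.25)), ('orange', [-0.1143, 0.027], np.float64(816.5))]
```

View pics/a3.png

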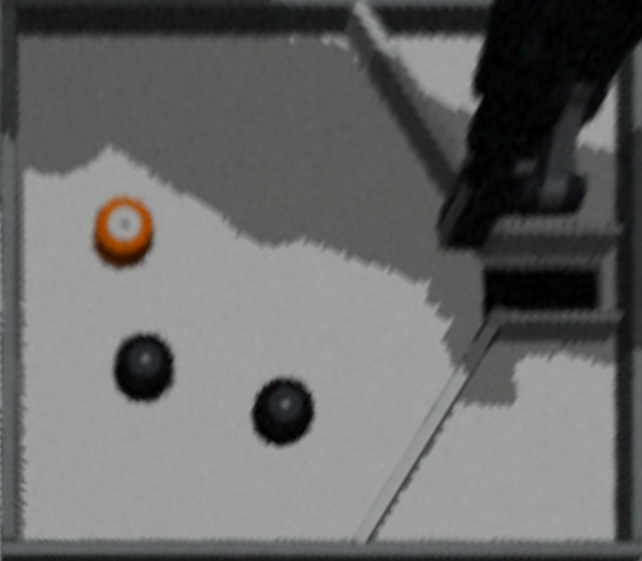

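Dial A is no longer on the deck and the slot opening is clear. C and B are untouched at (283,410) and (144,367). Next I do C in both stages, re-measuring in between.

```bash
cat >> sweep.py <<'E'
def near(p,r=.012):
    c=[q-[.0008,-.0025] for q,s in dials(T,"scene")["black"] if 500<s<1300 and np.linalg.norm(q-[.0008,-.0025]-p)<r]
    print("near",np.round(c,4).tolist()); return c[0] if c else None
E
python3 - <<'E'
from sweep import *
push([-.0346,-.0634],[.010,0]); scene("c1"); c=near([.010,0])
if c is not None: push(c,[.078,0]); scene("c2")
E
```

```text
t 22.1 tcp tray [-0.005  -0.0211] F [0.7 0.7 0.6]
t 22.77 [('black', [0.0068, 0.0546], np.float64(8424.25)), ('black', [-0.1041, -0.0415], np.float64(731.75)), ('orange', [0.0214, 0.0407], np.float64(2172.25)), ('orange', [-0.1143, 0.027], np.float64(817.0))]
near []
```

```bash
python3 - <<'E'
from sweep import *
p=[-.035,0]; ctrl.movep([*to_world(T,p),ZH],pose_q(p,ZH,T[1]))
c=near([.010,0]); scene("c1b")
if c is not None: push(c,[.078,0]); scene("c2")
E
```

```text
near [[0.0107, 0.0013]]
t 23.68 [('black', [-0.005, 0.0701], np.float64(5442.0)), ('black', [-0.1147, 0.0148], np.float64(163.75)), ('black', [0.0108, 0.0012], np.float64(1043.25)), ('black', [-0.1041, -0.0412], np.float64(808.25)), ('orange', [-0.0103, 0.0884], np.float64(812.5)), ('orange', [-0.1143, 0.027], np.float64(818.75))]
t 25.28 tcp tray [0.052  0.0004] F [-0.7 -0.2  0.4]
t 25.95 [('black', [0.0223, 0.0633], np.float64(898.75)), ('black', [-0.1144, 0.0149], np.float64(167.25)), ('black', [-0.1041, -0.0413], np.float64(812.0)), ('orange', [-0.1143, 0.027], np.float64(817.75))]
```

```bash
python3 - <<'E'
from sweep import *
ctrl.pause(.3)
push([-.1041,-.0413],[.010,0]); p=[-.035,0]; ctrl.movep([*to_world(T,p),ZH],pose_q(p,ZH,T[1]))
c=near([.010,0]); scene("b1")
im=[cv2.imread(f"pics/{n}.png") for n in("c2","b1")]; cv2.imwrite("pics/cb.png",cv2.resize(np.hstack(im),(798,348)))
E
```

```text
t 28.93 tcp tray [-0.0144 -0.0088] F [-0.6 -0.7  0.3]
near [[0.0095, 0.0006]]
t 30.01 [('black', [-0.0049, 0.07], np.float64(5476.0)), ('black', [-0.1146, 0.0148], np.float64(163.5)), ('black', [0.0095, 0.0005], np.float64(1037.5)), ('orange', [-0.0152, 0.091], np.float64(794.0)), ('orange', [-0.1143, 0.027], np.float64(818.0)), ('orange', [0.0059, -0.0037], np.float64(181.0))]
```

View pics/cb.png

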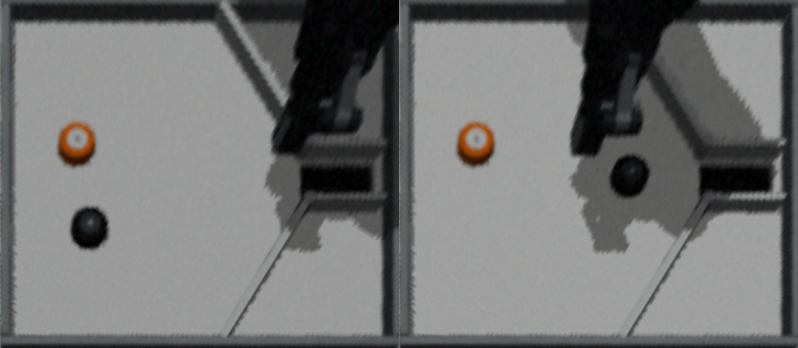

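In the left picture C has dropped. In the right one B is centred at (629,176) in front of the gate, and orange hasn't moved at (476,141). I now do the last push, retreat high and check from both cameras.

```bash
python3 - <<'E'
from sweep import *
push([.0096,.0006],[.078,0])
p=get_state()["tcp_pos"]; ctrl.movel([p[0],p[1],.20],max_speed=.2)
ctrl.movep([.30,-.50,.25],quat(np.deg2rad(20)))
ctrl.pause(.3); print(get_state()["time"],get_state()["contact_force"])
look("end")
c=[vision.grab_frame(k) for k in("top","scene")]
top,dt=c[0]; sl=[to_world(T,q) for q in((.1,0),(.085,0),(.115,0))]
for x in np.arange(.078,.13,.008):
    row=[]
    for y in(-.012,0,.012):
        uv=proj("top",[[*to_world(T,[x,y]),.03]])[0]; i=np.round(uv).astype(int); row.append(at_depth("top",[i],dt[i[1],i[0]])[0][2].round(3))
    print(round(x,3),row)
u,v=proj("top",[[*sl[0],.05]])[0].astype(int); A=cv2.resize(top[v-30:v+30,u-35:u+35],(399,342),interpolation=cv2.INTER_CUBIC)
u,v=proj("scene",[[*sl[0],.05]])[0].astype(int); B=cv2.resize(c[1][0][v-30:v+30,u-35:u+35],(399,342),interpolation=cv2.INTER_CUBIC)
cv2.imwrite("pics/slot.png",cv2.convertScaleAbs(np.hstack([A,B]),alpha=3))
for k in("shoe_last","rivet_jar","screwdriver"): print(k,[(round(r["p"],2),np.round(r["point"],1)) for r in models.recognise("top",k)[:2]])
print(get_state()["time"])
E
```

```text
t 31.62 tcp tray [0.052  0.0001] F [ 0.2 -0.5 -0.4]
35.5417 [0.70682071 0.75878032 0.38727484]
top [('orange', [-0.1143, 0.0273], np.float64(462.75))]
scene [('black', [0.0058, 0.0819], np.float64(595.0)), ('black', [-0.1136, 0.0124], np.float64(169.25)), ('orange', [-0.1135, 0.0245], np.float64(817.25))]
0.078 [np.float64(0.037), np.float64(0.045), np.float64(0.043)]
0.086 [np.float64(0.005), np.float64(0.048), np.float64(0.042)]
0.094 [np.float64(0.007), np.float64(0.047), np.float64(0.041)]
0.102 [np.float64(0.009), np.float64(0.021), np.float64(0.016)]
0.11 [np.float64(0.004), np.float64(0.009), np.float64(0.004)]
0.118 [np.float64(0.006), np.float64(0.006), np.float64(0.009)]
0.126 [np.float64(0.009), np.float64(0.007), np.float64(0.008)]
shoe_last [(0.72, array([211. , 165.2]))]
rivet_jar [(0.86, array([400.4, 263.8]))]
screwdriver [(0.82, array([358.9, 180.5]))]
35.8917
```

View pics/slot.png

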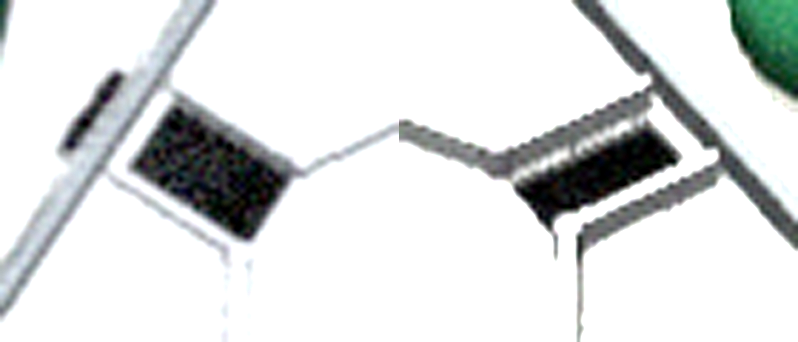

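```bash
python3 - <<'E'
from sweep import *
for cam in("top","scene"):
    F=[vision.grab_frame(cam) for _ in range(6)]; d=np.median([f[1] for f in F],0); im=np.mean([f[0] for f in F],0)
    v,u=np.mgrid[0:420,0:560]; k=d>0; X=at_depth(cam,np.c_[u[k],v[k]],d[k]); Q=to_tray(T,X[:,:2])*1000
    dk=(abs(Q[:,0]+60)<30)&(abs(Q[:,1])<20)&(X[:,2]>.03); print(cam,"deck z",np.median(X[dk,2]).round(4))
    m=(Q[:,0]>66)&(Q[:,0]<134)&(abs(Q[:,1])<22)&(X[:,2]<.0505)
    g={}
    for q,z in zip(Q[m],X[m,2]): g.setdefault((int(q[0]//6*6),int(q[1]//6*6)),[]).append(z*1000)
    for x in sorted({a for a,_ in g}): print(x,{b:int(np.median(g[x,b])) for b in sorted(b for a,b in g if a==x)})
    if cam=="scene":
        a,b=proj(cam,[[*to_world(T,[.1,0]),.05]])[0].astype(int)
        cv2.imwrite("pics/slot2.png",cv2.resize(np.clip(im[b-22:b+22,a-28:a+28]*5-40,0,255).astype(np.uint8),(700,550),interpolation=cv2.INTER_CUBIC))
    else:
        a,b=proj(cam,[[*to_world(T,[.1,0]),.05]])[0].astype(int); A=cv2.resize(np.clip(im[b-22:b+22,a-22:a+22]*8-40,0,255).astype(np.uint8),(400,400),interpolation=cv2.INTER_CUBIC)
S=cv2.resize(cv2.imread("pics/slot2.png"),(400,400)); cv2.imwrite("pics/slot3.png",np.hstack([A,S]))
E
```

```text
top deck z 0.0515
66 {-18: 49, -12: 46, -6: 44, 0: 46, 6: 44, 12: 44}
72 {-24: 6, -18: 46, -12: 39, -6: 43, 0: 46, 6: 43, 12: 40}
78 {-24: 7, -18: 25, -12: 35, -6: 43, 0: 40, 6: 41, 12: 40}
84 {-24: 7, -18: 7, -12: 40, -6: 44, 0: 45, 6: 45, 12: 40}
90 {-24: 7, -18: 7, -12: 40, -6: 44, 0: 45, 6: 44, 12: 40}
96 {-24: 7, -18: 8, -12: 17, -6: 17, 0: 17, 6: 17}
102 {-24: 6, -18: 7, -12: 6, -6: 18, 0: 18, 6: 17}
108 {-24: 6, -18: 7, -12: 6, -6: 7, 0: 7, 6: 6}
114 {-24: 7, -18: 7, -12: 7, -6: 7, 0: 7, 6: 7}
120 {-24: 7, -18: 6, -12: 7, -6: 7, 0: 6, 6: 6}
126 {-24: 7, -18: 8, -12: 7, -6: 7, 0: 7, 6: 7, 12: 45}
132 {-24: 28, -18: 7, -12: 6, -6: 7, 0: 6, 6: 6}
scene deck z 0.0484
66 {-24: 48, -18: 48, -12: 48, -6: 48, 0: 48, 6: 48, 12: 48}
72 {-12: 41, -6: 42, 0: 42, 6: 40, 12: 47}
78 {-6: 42, 0: 39, 6: 38, 12: 46}
84 {-6: 43, 0: 43, 6: 41, 12: 45}
90 {-6: 42, 0: 43, 6: 41, 12: 47}
96 {12: 46}
102 {12: 46}
108 {12: 46}
114 {12: 47}
120 {12: 48}
126 {-12: 47, -6: 46, 0: 46, 6: 46, 12: 48}
132 {-12: 48, -6: 48, 0: 48, 6: 48, 12: 48, 18: 49}
```

View pics/slot3.png

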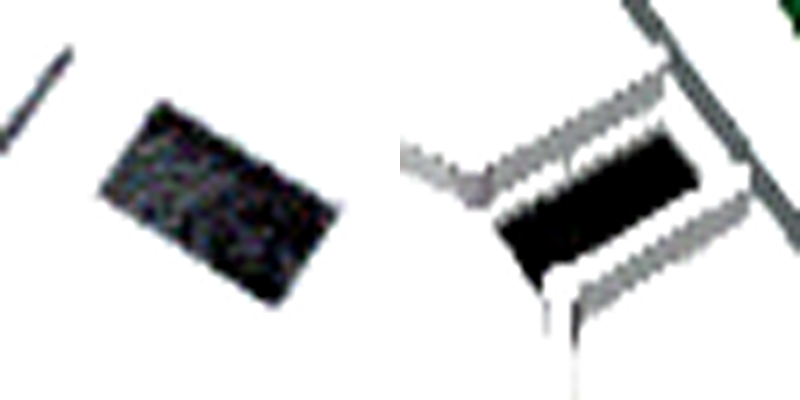

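```bash
python3 - <<'E'
from sweep import *
a=cv2.imread("pics/top0.png"); b,_=vision.grab_frame("top")
for n,(u0,u1,v0,v1) in dict(driver=(320,390,148,205),jar=(380,420,240,280),last=(175,245,100,220)).items():
    A,B=[cv2.cvtColor(q[v0:v1,u0:u1],cv2.COLOR_BGR2GRAY).astype(np.float32) for q in(a,b)]
    print(n,"shift px",cv2.phaseCorrelate(A,B),"max diff",np.abs(cv2.GaussianBlur(A-B,(5,5),0)).max())
ctrl.pause(.2); print(get_state()["time"],np.abs(get_state()["qd"]).max())
ticket.close_job()
E
```

```text
driver shift px ((0.06903063256555697, -0.01400023574649012), 0.995261851504997) max diff 4.1015625
jar shift px ((-0.08924131587165363, -0.04950482836145653), 0.954071095585823) max diff 3.15625
last shift px ((0.07856217699759327, -0.09074716371962666), 1.0536301683496545) max diff 4.3085938
36.7417 0.000742052279713838
the job is handed in; nothing more can be done
```

I swept all three black dials through the gate one at a time, in the order A, C, B. Each got a push to the centreline and then a push along tray +x. I handed the job in at 36.9 s of the 61 s allowed.

**Final checks**
- **Black dials:** none is left on the deck in the top view. Depth in the pocket fits one dial lying flat on the floor and two standing on edge on top of it. That puts their centres about 19 mm or more below the deck and within about 35 mm of the slot centre. This comes from the depth shape only, because the dials can't be told apart in the dark pocket.
- **At rest:** the pocket heights were about the same in depth readings a fraction of a second apart.
- **Orange dial:** it stayed at (-114, 27) mm in tray coordinates, the same as at the start.
- **Shoe last, jar and screwdriver:** image shift against the first picture is under 0.15 px, so they did not move.
- **Robot:** the arm is parked clear of everything.

**What disagreed**
- **Fingertip height:** the shut fingertips sit about 20 mm higher than the reported TCP. My first sweep at the nominal height passed over dial A without touching it. I found the deck by a guarded touch (about 13 N) and corrected the height; this cost about 7 s.
- **Screwdriver position:** the network's point differed by about 7 px between start and end, but the image comparison showed no motion.
- **Camera heights:** the two cameras read the deck about 3 mm apart (51.5 and 48.4 mm).

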